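Bolt the lid of the high-voltage test enclosure

ROBOT

A 6-joint arm with a two-finger parallel gripper is mounted at the origin on the work surface. World frame = base frame: x ahead of the robot, y to its left, z up, the work surface at z = 0. Lengths are in m, angles in degrees, forces in N, time in s.
With the tool pointing down it reaches from about 0.35 to 0.875 m from the base axis. Payload 4.2 kg.
Tool frame: the origin (TCP) lies midway between the tips of the shut fingers; the grasp point (between the pads) lies 19 mm behind it; z points along the fingers, y is the direction in which the jaws open and shut (so a half turn about z gives the same grasp; the last joint's range is limited). The gripper opens to 87 mm and grips with 3 to 60 N. Pads are 19 mm wide; open, the fingers measure 117 mm over their backs; the gripper's body (75 mm by 190 mm) begins 51 mm behind the grasp point.
Start: joints at [87.582, 22.042, 0.453, 0, -68.411, -14.817], TCP at [0.185, 0.597, 0.223] pointing down, gripper open.
Joint ranges: [-179.83, 179.83], [-69.29, 118.12], [-61.27, 80.66], [-181.25, 117.63], [-171.15, -9.14], [-177.46, 177.46]. Speed limits (degrees/s): [159.86, 159.86, 180, 180, 180, 180].

INTERFACE

Orientations are given as a 3x3 rotation matrix whose columns are the frame's x, y, z axes.
In Python, from station import sense, capture, get_calibration, finish_job, spot_in, spot_point gives the robot as it stands.
- The arm moves only by the shell command python3 -m inch 'ROWS'. ROWS is JSON, a list of rows, each an object with "fingers": the finger opening in cm, from 0 to 8.7; "delta_pos": the shift along the tool's x, y, z in cm, a list of three; "spin": the turn about the tool's z in degrees. In form: [{"fingers": fingers, "delta_pos": [dx, dy, dz], "spin": spin}, ...]. A call has 1 to 20 rows; each row is the pose to reach, as a shift and turn from the pose commanded when the call began, along the tool's axes at that moment; what a row does not reach only later rows make up. A row lasts 1/10 s, in which the tool goes at most 50 mm and 8.59 degrees, less where a joint would pass 70% of its speed; a pose out of reach is approached as far as the arm can. A call with a gripper value outside its range is refused whole. The fingers move at their own pace and stop on an object; the grip force is fixed at half the most. Time passes only in rows, so rows that repeat a pose let the fingers close. It gives the time, the measured TCP pose, the force and the opening at its end, in the units of the state.
- sense(): the state, without advancing time (a new reading comes with each control period).
- capture(name): name is "scene" or "top" or "wrist"; returns the picture (420x560x3 uint8, red, green, blue); there is no depth.
- get_calibration(name): a dict with "K" (3x3 intrinsics, pixels), "T" (4x4, takes a point from camera to world coordinates). Camera axes: x right, y up, looking along -z (the intrinsics and any distortion apply to the point x, -y, -z); pixel columns grow to the right and rows downward; lengths in m; the calibration is good to about 2 mm. A picture is of the moment at which its call begins: read the wrist's pose just before it. get_calibration takes no time and is no camera call; for the wrist camera it gives the pose at the moment of the call.
- finish_job(): hands the job in, once; it reports no verdict.
Trained networks look in the newest picture that a camera, given by its name, has taken for a name from the list of things; names that differ only in an ending like _2 or _b are one class to them, and where a whole thing is asked for, a point or a joint stands for the part that bears it (a point fixed in the world has none). Each returns a list of dicts, best first, with "conf" (0 to 1); they miss things now and then, are a little off and sometimes report something else, mostly with a low value. They report only what shows in the picture. A call takes as long as a camera call.
- spot_in(camera, target): "extent" ([left, top, right, bottom] as shares, 0 to 1, of the picture: columns of its width, rows of its height, round what is visible of it).
- spot_point(camera, target): "location" ([column, row] as shares, 0 to 1, of the picture: columns of its width, rows of its height: a listed point, or the origin of a listed thing).
The state is a dict: "time_s": time; "joints": joint angles; "joint_velocities": joint speeds; "effort": joint torques, N m; "tcp_pos": TCP position; "ee_rot": TCP orientation; "wrist_force": force on the tool from outside, world axes, zero at the start; "moment": the same for the moment, N m; "gripper_width": opening from 0.0 (shut) to 1.0 (fully open).
Only numpy, scipy, OpenCV 4.12 (cv2) and the standard library are available. Lean on these libraries where they do the work, as an engineer would, in place of code of your own. Each camera call takes 0.05 s, during which the arm holds its last target.

TASK

The lid of the test enclosure is shut but not bolted: push the bolt's upright knob along its L-shaped slot until the bolt is fully home in the keeper, then push the knob over and down into the notch at the front until it lies flat, and leave it there. Only push the knob with the outside of the fingers, never taking it between them, and keep the lid shut and the other things where they are.

Things in the scene. Friction and masses are not known exactly. Their poses are not given: they have to be found in the camera images.
- enclosure: fixed grey metal test enclosure 300 (x) x 420 (y) x 130 mm tall on a black mat 4 mm thick; origin: middle of the underside of its feet; x from its front (lamps, robot's side) to its back, y to its left, z up. Right part (y < 108 mm): lid in an aluminium frame, top at z = 142.5 mm, with a clear window. Left part: fixed deck at z = 130 mm with a keeper and a switch, up to 180 mm high, in line with the bolt
- bolt_housing (a point): middle of the bolt housing's top, on the enclosure's frame axes: dark steel block 30 (x) x 90 (y) mm on the lid's front rail, top at enclosure z = 174.5 mm, round a steel rod along y (axis 14 mm below this point, at enclosure x = -115, z = 160.5 mm). An L-shaped slot, 10 mm wide, runs along its top towards +y and at its +y end turns down the front (-x) face as a notch 14.5 mm wide
- bolt_knob (a point): centre of the bolt's black ball knob, 22 mm in diameter, on a steel stem 8 mm thick that stands up out of the slot, 48 mm from the rod's axis (enclosure z = 208.5 mm while upright; 23 mm of bare stem between housing and ball). It slides and turns with the bolt; its frame's z axis points out along the stem. The space round and above it is free
- lid_handle (a point): middle of the lid's steel bow handle on the front rail, right of the bolt: bar 10 mm thick, 90 mm long along y, its top 50 mm above the hinge line (enclosure z = 180 mm); not to be used here
- keeper (a point): middle of the keeper's opening: a steel bracket on the fixed left deck, in line with the bolt, into which the rod slides; its top is at enclosure z = 174 mm
- bolt (a joint): how far the bolt is pushed along its slot, m: 0 drawn back, 0.042 fully home against its stop; grows towards the enclosure's +y (upright knob at enclosure x = -0.115, y = 0.030 + this value). Drags with about 2.5 N, stays where it is left. Only at 0.037 or more can the stem turn into the notch; once in the notch it cannot slide back
- bolt_turn (a joint): turn of the bolt about its axis, rad: 0 knob upright, 1.57 knob flat towards the enclosure's front (-x), its centre then at enclosure x = -163, z = 160.5 mm. Takes about 2 N at the knob, stays where it is left; the side of the slot blocks it beyond about 0.07 (0.3 if forced) until the bolt is home
- lid (a joint): opening angle of the lid about its rear hinge, rad: 0 shut; it weighs 1.1 kg and falls shut by its own weight
- adapter_tall_mid (a point): loose bystander: steel coaxial adapter, 21 mm diameter and 46 mm tall, standing on the enclosure's left deck behind the keeper; point at its centre
- adapter_short_mid (a point): loose bystander: steel coaxial adapter, 25 mm diameter and 30 mm tall, standing on the enclosure's left deck further back; point at its centre
- meter_mid (a point): loose bystander: grey hand-held multimeter 75 x 150 x 34 mm (42 mm with its dial) lying on its back on the mat in front of the enclosure; point 20 mm above the middle of its underside
- screwdriver: loose bystander: screwdriver 190 mm long lying on the mat in front of the enclosure; x along the tool, handle to -x
- wrench: loose bystander: small open-ended wrench 150 mm long lying on the mat by the right front corner of the enclosure; x along the tool
- transmitter_mid (a point): loose bystander: blue round transmitter (72 mm diameter, 53 mm tall, a pipe stub on one side) on the mat by the left front corner of the enclosure; point 20 mm above the middle of its underside

How it is judged:
By the outcome, as a careful person would: the job done as asked, in the order asked, and still so for the second after the job is handed in, with the robot touching nothing.
It also fails if it takes over 48 s, if anything falls off the work surface, if the arm or the gripper's body presses on something with over 40 N, if the wrist force passes 120 N, or if a joint passes its speed limit or range.

## Working session

There is one attempt and no reset: what is moved stays moved. The work goes in short steps, Python scripts to look and compute and a shell command to move; the robot and the scene stay as the last step left them, time stands still between calls to the robot, and variables do not carry over. Pictures are saved under pics/ and viewed, and the job is handed in when it is done.

```bash
mkdir -p pics; ls; cat > h.py <<'E'
import numpy as np, cv2
from station import *
def snap(n,f):
    im=capture(n); cv2.imwrite('pics/'+f,cv2.cvtColor(np.asarray(im),cv2.COLOR_RGB2BGR)); return im
def ray(cal,px):
    K=np.array(cal['K']);T=np.array(cal['T'])
    d=np.linalg.inv(K)@[px[0],px[1],1]; d=np.array([d[0],-d[1],-d[2]])
    d=T[:3,:3]@d; return T[:3,3],d/np.linalg.norm(d)
def tri(rs):
    A=np.zeros((3,3));b=np.zeros(3)
    for o,d in rs:
        P=np.eye(3)-np.outer(d,d);A+=P;b+=P@o
    p=np.linalg.solve(A,b)
    return p,[np.linalg.norm((np.eye(3)-np.outer(d,d))@(p-o)) for o,d in rs]
E
python3 - <<'E'
from h import *
s=sense();print(s)
names=["bolt_knob","bolt_housing","keeper","lid_handle","enclosure"]
R={}
for c in ["scene","top"]:
    snap(c,c+'0.png');cal=get_calibration(c);print(c,cal)
    for n in names:
        r=spot_point(c,n)
        for q in r[:2]:
            px=np.array(q['location'])*[560,420];print(c,n,q['conf'],px)
        if r: R.setdefault(n,[]).append(ray(cal,np.array(r[0]['location'])*[560,420]))
for n in R:
    if len(R[n])>1: print(n,tri(R[n]))
print(sense()['time_s'])
E
```

```text
pics
{'time_s': 0.0, 'joints': array([ 8.75839609e+01,  2.20894571e+01,  3.82270853e-01, -2.86617245e-02,
       -6.84119381e+01, -1.48159577e+01]), 'joint_velocities': array([-0.05920676, -0.03819157, -0.01376564, -0.03794337,  0.01731769,
        0.09591832]), 'effort': array([-1.29868572e-04, -3.90662026e+01,  1.87402815e+01,  4.21992704e+00,
        1.10156063e-02, -1.91166191e-04]), 'tcp_pos': array([0.18496277, 0.59638759, 0.22149121]), 'ee_rot': array([[ 9.55058414e-01, -2.96417141e-01, -5.52381395e-04],
       [-2.96417644e-01, -9.55056201e-01, -2.05761057e-03],
       [ 8.23557671e-05,  2.12887388e-03, -9.99997731e-01]]), 'wrist_force': array([-0.8623258 , -0.18329829, -0.47695078]), 'moment': array([ 0.03078036, -0.01867319, -0.00100812]), 'gripper_width': 1.0019881719034944}
scene {'K': array([[395.55966197,   0.        , 274.57699133],
       [  0.        , 395.55966197, 210.10583191],
       [  0.        ,   0.        ,   1.        ]]), 'T': array([[-0.771229  , -0.3277748 ,  0.54568261,  1.07770992],
       [ 0.63651964, -0.40648203,  0.65545031,  0.56027585],
       [ 
[... 799 characters left out ...]
op bolt_housing 0.96 [291.48  224.196]
top keeper 0.74 [291.088 223.314]
top keeper 0.69 [263.2  214.62]
top lid_handle 0.66 [369.6   234.318]
top enclosure 0.93 [316.288 192.906]
bolt_knob (array([ 0.57441198, -0.07481565,  0.22088453]), [np.float64(0.0025938520573096325), np.float64(0.0025938520573096312)])
keeper (array([ 0.55992955, -0.05071242,  0.12094229]), [np.float64(0.021546090290536255), np.float64(0.021546090290536356)])
lid_handle (array([ 0.54477017, -0.24348972,  0.18227192]), [np.float64(0.0018914715503815865), np.float64(0.0018914715503817344)])
enclosure (array([ 0.67599931, -0.14191037, -0.00694386]), [np.float64(0.00484153383986931), np.float64(0.004841533839869265)])
0.6
```

View pics/scene0.png

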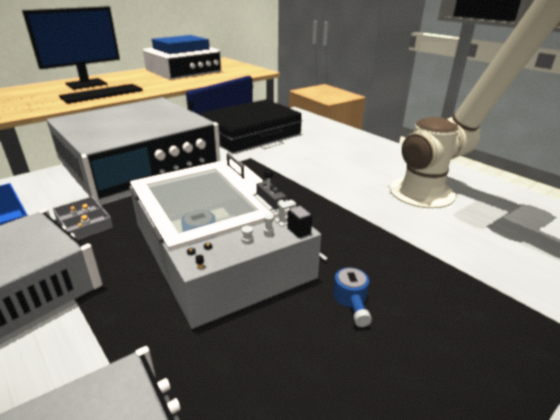

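View pics/top0.png

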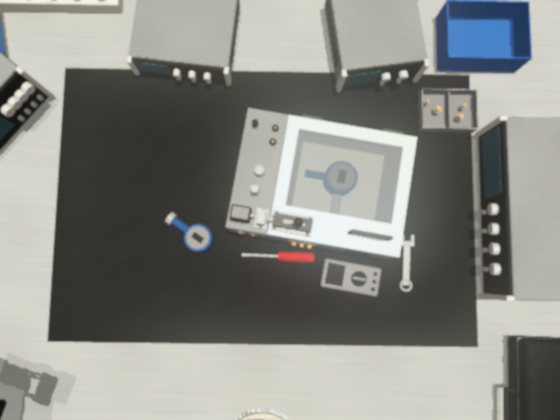

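```bash
python3 - <<'E'
from h import *
im=cv2.imread('pics/top0.png');cv2.imwrite('pics/topz.png',cv2.resize(im[90:300,210:430],None,fx=3.5,fy=2.8*1.0 if 0 else 2.85*1.0))if 0 else cv2.imwrite('pics/topz.png',cv2.resize(im[95:270,215:425],None,fx=3.4,fy=3.4,interpolation=cv2.INTER_CUBIC))
im=cv2.imread('pics/scene0.png');cv2.imwrite('pics/scenez.png',cv2.resize(im[140:280,210:350],None,fx=4.2,fy=4.2,interpolation=cv2.INTER_CUBIC))
s=sense();T=np.array(get_calibration('wrist')['T']);R=np.array(s['ee_rot']);print(R.T@(T[:3,3]-s['tcp_pos']),R.T@T[:3,:3])
print(R.T@(np.array([0.48,-0.10,0.33])-s['tcp_pos'])*100)
E
```

```text
[ 0.06495781  0.00082246 -0.16214802] [[ 1.08270550e-03  9.70763730e-01  2.40034599e-01]
 [ 9.99999414e-01 -1.05306303e-03 -2.51753183e-04]
 [ 8.37870197e-06  2.40034731e-01 -9.70764301e-01]]
[ 48.81061997  57.82603045 -10.74490099]
```

View pics/topz.png

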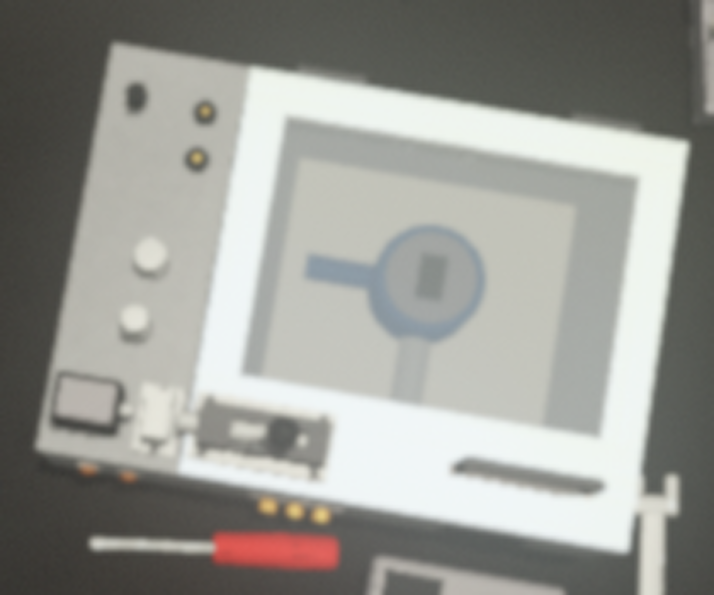

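View pics/scenez.png

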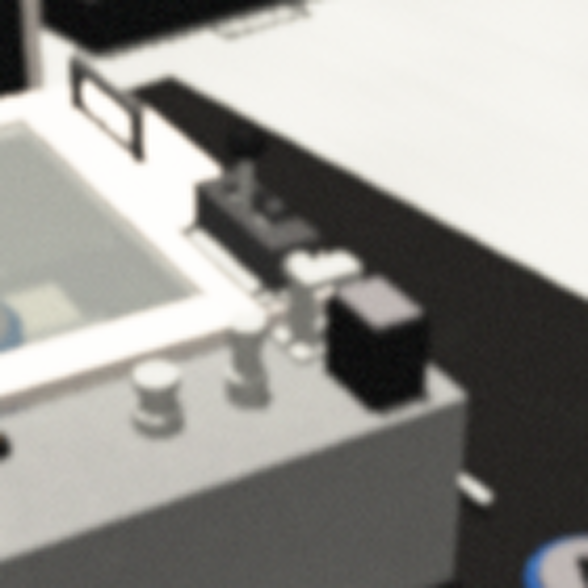

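```bash
python3 - <<'E'
from h import *
from scipy.optimize import least_squares
cal={c:get_calibration(c) for c in['scene','top']}
def proj(c,p):
    T=np.array(cal[c]['T']);K=np.array(cal[c]['K']);q=T[:3,:3].T@(p-T[:3,3]);q=q*[1,-1,-1];u=K@q;return u[:2]/u[2]
z=lambda x,y:np.array([215+x/3.4,95+y/3.4])
obs=[('top',[-.15,.21,.130],z(37,450)),('top',[.15,.21,.130],z(113,43)),('top',[.15,-.21,.1425],z(688,142)),('top',[-.15,-.21,.1425],z(630,552)),
('scene',[.15,.21,.130],None),('top','k',z(283,435)),('scene','k',np.array([268.6,173.8])),('scene',[-.15,.21,.13],np.array([210+466/4.2,140+398/4.2])),
('scene',[-.115,-.12,.18],None)]
obs=[o for o in obs if o[2] is not None]
def W(v,l):
    c,s=np.cos(v[2]),np.sin(v[2]);return np.array([v[0]+c*l[0]-s*l[1],v[1]+s*l[0]+c*l[1],l[2]+.004])
def f(v): return np.concatenate([proj(c,W(v,[-.115,.03+v[3],.2085] if isinstance(l,str) else l))-p for c,l,p in obs])
r=least_squares(f,[.68,-.14,-.14,0]);print(r.x,np.degrees(r.x[2]));print(r.fun.reshape(-1,2).round(1));print(W(r.x,[-.115,.03+r.x[3],.2085]))
E
```

```text
[ 0.67541282 -0.13920582 -0.16190156  0.01422051] -9.276276343989203
[[-0.6  0.2]
 [-0.3  0.7]
 [ 0.2 -0.3]
 [-0.9  0.8]
 [-0.6 -0.9]
 [-1.1 -0.5]
 [-0.6 -1.5]]
[ 0.56904486 -0.07702615  0.2125    ]
```

```bash
python3 -m inch '[{"fingers":8.7,"delta_pos":[0,0,-5],"spin":0},{"fingers":0,"delta_pos":[0,0,-10],"spin":0},{"fingers":0,"delta_pos":[3,4,-11],"spin":0},{"fingers":0,"delta_pos":[6,7,-11],"spin":0},{"fingers":0,"delta_pos":[9,10.5,-11],"spin":0},{"fingers":0,"delta_pos":[12,14,-11],"spin":0},{"fingers":0,"delta_pos":[15,17.5,-11],"spin":0},{"fingers":0,"delta_pos":[18,21,-11],"spin":0},{"fingers":0,"delta_pos":[21,24.5,-11],"spin":0},{"fingers":0,"delta_pos":[24,28,-11],"spin":0},{"fingers":0,"delta_pos":[27,31.5,-11],"spin":0},{"fingers":0,"delta_pos":[30,35,-11],"spin":0},{"fingers":0,"delta_pos":[33,38.5,-11],"spin":0},{"fingers":0,"delta_pos":[36,42,-11],"spin":0},{"fingers":0,"delta_pos":[39,45.5,-11],"spin":0},{"fingers":0,"delta_pos":[42,49,-11],"spin":0},{"fingers":0,"delta_pos":[44,52,-11],"spin":-3},{"fingers":0,"delta_pos":[46,55,-11],"spin":-6},{"fingers":0,"delta_pos":[47.5,57.5,-11],"spin":-9},{"fingers":0,"delta_pos":[47.5,57.5,-11],"spin":-9}]'
```

```text
time_s: 2.6
tcp_pos: [0.4688, -0.0956, 0.3322]
ee_rot: [[0.989, -0.147, -0.001], [-0.147, -0.989, -0.001], [-0.001, 0.001, -1.0]]
wrist_force: [-0.6, 0.0, 1.2]
gripper_width: 0.007
```

```bash
python3 - <<'E'
from h import *
cal=get_calibration('wrist');snap('wrist','w1.png')
for n in ["bolt_knob","bolt_housing","keeper"]:
    for q in spot_point('wrist',n)[:2]: 
        px=np.array(q['location'])*[560,420];o,d=ray(cal,px)
        zz={"bolt_knob":.2125,"bolt_housing":.1785,"keeper":.1645}[n];print(n,q['conf'],px,o+d*(zz-o[2])/d[2])
s=sense();print(s['time_s'],s['joints'],s['wrist_force'])
E
```

```text
bolt_knob 0.57 [242.816  97.398] [ 0.56861738 -0.07869309  0.2125    ]
bolt_housing 0.6 [231.616 101.094] [ 0.57114562 -0.06390041  0.1785    ]
keeper 0.59 [163.408  99.582] [0.58451666 0.00707196 0.1645    ]
2.8 [ 8.37940013e+00  3.71600223e+00 -7.93247539e+00 -1.12688535e-02
 -7.83359760e+01  7.34081993e+01] [-0.54670926 -0.20817583  0.47187679]
```

View pics/w1.png

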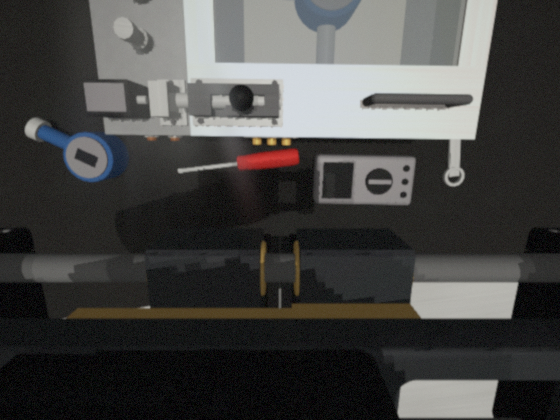

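```bash
python3 - <<'E'
from h import *
s=sense();cal=get_calibration('wrist');T=np.array(cal['T']);K=np.array(cal['K']);R=np.array(s['ee_rot']);print(K)
for p in [[0,0,0],[.0095,.015,0],[.0095,-.015,0],[0.0095,.015,-.03],[0.0095,.015,-.05],[0.0375,.095,-.07],[.0375,.03,-.07]]:
    q=T[:3,:3].T@(s['tcp_pos']+R@np.array(p)-T[:3,3]);u=K@(q*[1,-1,-1]);print(p,u[:2]/u[2])
im=cv2.imread('pics/w1.png');cv2.imwrite('pics/w1z.png',cv2.resize(im[215:395,130:430],None,fx=2.6,fy=2.6,interpolation=cv2.INTER_CUBIC))
tgt=np.array([0.569,-0.0775,.2125]);tgt+=0
ye=np.array([.156,.988,0]);A=tgt-ye*.040;A[2]=.197
print(R.T@(A-s['tcp_pos'])*100)
E
```

```text
[[303.13048507   0.         279.48558254]
 [  0.         303.13048507 209.38708429]
 [  0.           0.           1.        ]]
[0, 0, 0] [277.96083742 251.41620385]
[0.0095, 0.015, 0] [304.59116845 235.63096905]
[0.0095, -0.015, 0] [251.32516263 235.57536329]
[0.0095, 0.015, -0.03] [309.75002895 256.44338082]
[0.0095, 0.015, -0.05] [314.55544404 275.82988635]
[0.0375, 0.095, -0.07] [576.6053748  223.54536652]
[0.0375, 0.03, -0.07] [371.52290426 223.32966844]
[ 9.69896766  1.08167498 13.56723927]
```

View pics/w1z.png

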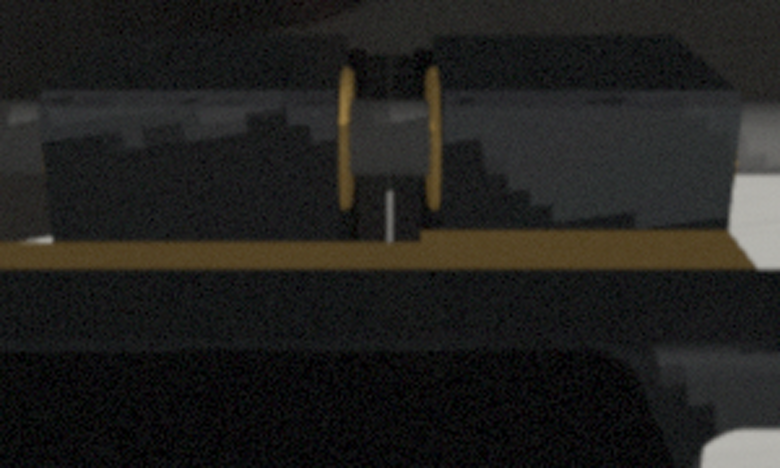

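```bash
python3 -m inch '[{"fingers":0,"delta_pos":[3,0.5,0],"spin":0.5},{"fingers":0,"delta_pos":[6.5,1.1,2],"spin":0.5},{"fingers":0,"delta_pos":[9.7,1.1,4],"spin":0.5},{"fingers":0,"delta_pos":[9.7,1.1,7],"spin":0.5},{"fingers":0,"delta_pos":[9.7,1.1,10],"spin":0.5},{"fingers":0,"delta_pos":[9.7,1.1,12],"spin":0.5},{"fingers":0,"delta_pos":[9.7,1.1,13.6],"spin":0.5},{"fingers":0,"delta_pos":[9.7,1.1,13.6],"spin":0.5}]'
python3 - <<'E'
from h import *
snap('wrist','w2.png');cal=get_calibration('wrist')
for q in spot_point('wrist','bolt_knob')[:2]:
    px=np.array(q['location'])*[560,420];o,d=ray(cal,px);print(q['conf'],px,o+d*(.2125-o[2])/d[2])
snap('scene','s2.png');im=cv2.imread('pics/s2.png');cv2.imwrite('pics/s2z.png',cv2.resize(im[110:260,190:340],None,fx=3.9,fy=3.9))
print(sense()['tcp_pos'],sense()['wrist_force'])
E
```

```text
time_s: 3.6
tcp_pos: [0.5613, -0.1164, 0.1943]
ee_rot: [[0.989, -0.15, -0.005], [-0.15, -0.989, 0.0], [-0.005, 0.0, -1.0]]
wrist_force: [-0.5, 0.7, 0.2]
gripper_width: 0.004
0.49 [191.8   236.502] [ 0.5834983  -0.07585508  0.2125    ]
[ 0.56366342 -0.11713054  0.19789753] [ 0.24685885  1.1350802  -0.37976415]
```

View pics/w2.png

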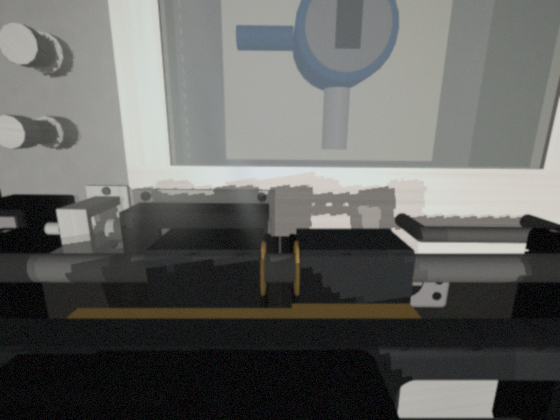

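View pics/s2z.png

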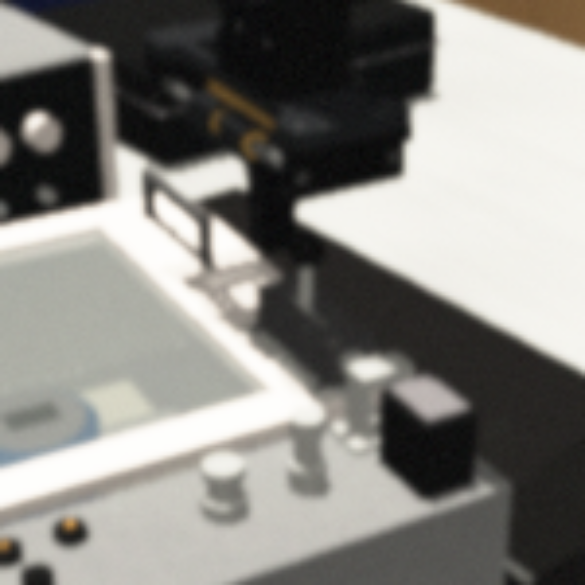

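```bash
python3 -m inch '[{"fingers":0,"delta_pos":[0,-0.5,0],"spin":0},{"fingers":0,"delta_pos":[0,-1,0],"spin":0},{"fingers":0,"delta_pos":[0,-1.4,0],"spin":0},{"fingers":0,"delta_pos":[0,-1.8,0],"spin":0},{"fingers":0,"delta_pos":[0,-2.2,0],"spin":0},{"fingers":0,"delta_pos":[0,-2.5,0],"spin":0},{"fingers":0,"delta_pos":[0,-2.5,0],"spin":0}]'
python3 - <<'E'
from h import *
s=sense();print(s['tcp_pos'],s['wrist_force'])
snap('scene','s3.png');im=cv2.imread('pics/s3.png');cv2.imwrite('pics/s3z.png',cv2.resize(im[110:260,190:340],None,fx=3.9,fy=3.9))
E
```

```text
time_s: 4.45
tcp_pos: [0.5667, -0.093, 0.1967]
ee_rot: [[0.988, -0.152, 0.0], [-0.152, -0.988, -0.0], [0.0, 0.0, -1.0]]
wrist_force: [-0.3, -1.4, 1.6]
gripper_width: 0.006
[ 0.56673709 -0.09300562  0.19665963] [-0.26584327 -1.38060739  1.64786727]
```

View pics/s3z.png

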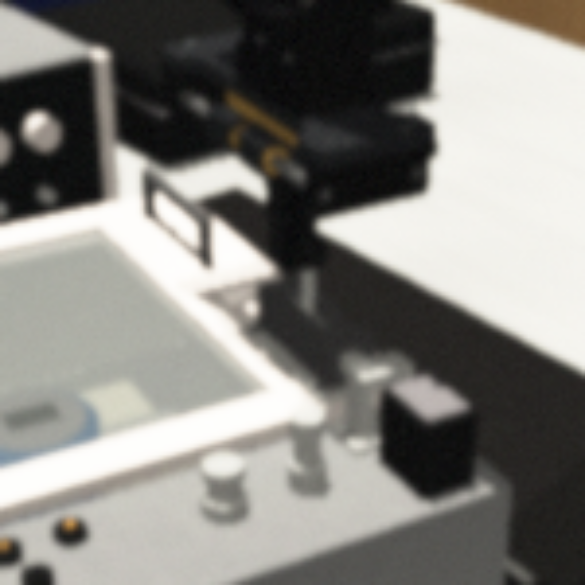

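```bash
python3 -m inch '[{"fingers":0,"delta_pos":[0,-0.3,0],"spin":0},{"fingers":0,"delta_pos":[0,-0.6,0],"spin":0},{"fingers":0,"delta_pos":[0,-0.9,0],"spin":0},{"fingers":0,"delta_pos":[0,-1.2,0],"spin":0},{"fingers":0,"delta_pos":[0,-1.5,0],"spin":0},{"fingers":0,"delta_pos":[0,-1.8,0],"spin":0},{"fingers":0,"delta_pos":[0,-2.0,0],"spin":0}]'; python3 -m inch '[{"fingers":0,"delta_pos":[0,-0.2,0],"spin":0},{"fingers":0,"delta_pos":[0,-0.3,0],"spin":0}]'
python3 - <<'E'
from h import *
s=sense();print(s['tcp_pos'],s['wrist_force'])
snap('scene','s4.png');im=cv2.imread('pics/s4.png');cv2.imwrite('pics/s4z.png',cv2.resize(im[110:260,190:340],None,fx=3.9,fy=3.9))
E
```

```text
time_s: 5.2
tcp_pos: [0.5699, -0.073, 0.1967]
ee_rot: [[0.988, -0.152, 0.0], [-0.152, -0.988, -0.0], [0.0, -0.0, -1.0]]
wrist_force: [0.7, -2.5, 1.1]
gripper_width: 0.005
time_s: 5.4
tcp_pos: [0.5704, -0.0701, 0.1966]
ee_rot: [[0.988, -0.152, 0.001], [-0.152, -0.988, -0.0], [0.001, -0.0, -1.0]]
wrist_force: [0.6, -3.2, 1.3]
gripper_width: 0.006
[ 0.57041451 -0.07010319  0.19664642] [ 0.6187997  -3.20894113  1.33573882]
```

View pics/s4z.png

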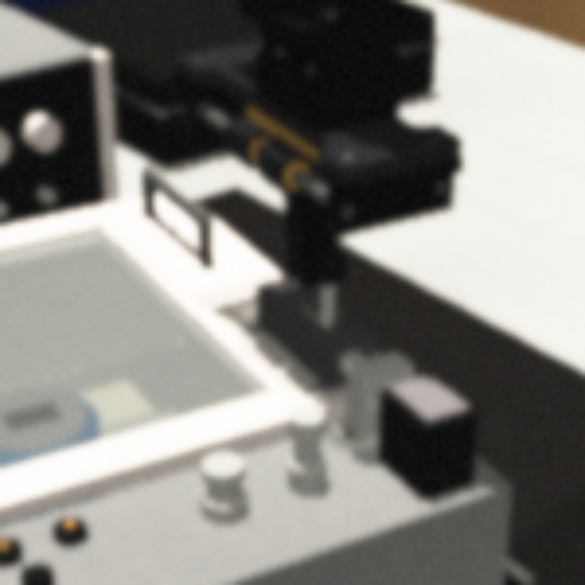

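```bash
for i in 1 2 3; do :; done; python3 -m inch '[{"fingers":0,"delta_pos":[0,-0.3,0],"spin":0},{"fingers":0,"delta_pos":[0,-0.3,0],"spin":0}]'; python3 -m inch '[{"fingers":0,"delta_pos":[0,-0.2,0],"spin":0},{"fingers":0,"delta_pos":[0,-0.2,0],"spin":0}]';python3 -m inch '[{"fingers":0,"delta_pos":[0,-0.2,0],"spin":0},{"fingers":0,"delta_pos":[0,-0.2,0],"spin":0}]'
```

```text
time_s: 5.65
tcp_pos: [0.5707, -0.0674, 0.1966]
ee_rot: [[0.988, -0.152, 0.0], [-0.152, -0.988, -0.0], [0.0, 0.0, -1.0]]
wrist_force: [0.9, -2.2, 0.2]
gripper_width: 0.006
time_s: 5.85
tcp_pos: [0.5703, -0.067, 0.1967]
ee_rot: [[0.988, -0.152, -0.002], [-0.152, -0.988, -0.003], [-0.001, 0.003, -1.0]]
wrist_force: [0.4, -8.6, 1.8]
gripper_width: 0.004
time_s: 6.05
tcp_pos: [0.5698, -0.0667, 0.1967]
ee_rot: [[0.988, -0.152, -0.004], [-0.152, -0.988, -0.005], [-0.003, 0.006, -1.0]]
wrist_force: [-1.2, -13.2, 1.2]
gripper_width: 0.012
```

```bash
python3 -m inch '[{"fingers":0,"delta_pos":[0,0.4,0],"spin":0},{"fingers":0,"delta_pos":[0,1.2,0],"spin":0},{"fingers":0,"delta_pos":[0,2,0],"spin":0},{"fingers":0,"delta_pos":[0,2,-4],"spin":0},{"fingers":0,"delta_pos":[0,2,-8],"spin":0},{"fingers":0,"delta_pos":[-4,2,-12],"spin":0},{"fingers":0,"delta_pos":[-8,2,-13],"spin":0},{"fingers":0,"delta_pos":[-9,2,-13],"spin":0},{"fingers":0,"delta_pos":[-9,2,-13],"spin":0}]'
python3 - <<'E'
from h import *
cal=get_calibration('wrist');snap('wrist','w5.png')
for n in ["bolt_knob","bolt_housing","keeper","enclosure"]:
    for q in spot_point('wrist',n)[:2]: 
        px=np.array(q['location'])*[560,420];o,d=ray(cal,px)
        zz={"bolt_knob":.2125,"bolt_housing":.1785,"keeper":.1645,"enclosure":.004}[n];print(n,q['conf'],px,o+d*(zz-o[2])/d[2])
s=sense();print(s['time_s'],s['tcp_pos'],s['wrist_force'])
im=cv2.imread('pics/w5.png');cv2.imwrite('pics/w5z.png',cv2.resize(im[60:160,70:320],None,fx=3.2,fy=3.2,interpolation=cv2.INTER_CUBIC))
E
```

```text
time_s: 6.95
tcp_pos: [0.4781, -0.0692, 0.3275]
ee_rot: [[0.989, -0.151, 0.002], [-0.151, -0.989, 0.001], [0.002, -0.002, -1.0]]
wrist_force: [0.5, -0.5, -0.5]
gripper_width: 0.004
bolt_knob 0.79 [241.192 102.606] [ 0.57382909 -0.0507665   0.2125    ]
bolt_housing 0.82 [260.288 104.706] [ 0.57306247 -0.06524395  0.1785    ]
keeper 0.6 [189.392 106.092] [0.58400856 0.00715456 0.1645    ]
enclosure 0.56 [307.104  30.282] [ 0.68093489 -0.14047253  0.004     ]
7.2 [ 0.47996087 -0.06954279  0.32517948] [-0.13531593 -0.29958377 -0.04355221]
```

View pics/w5z.png

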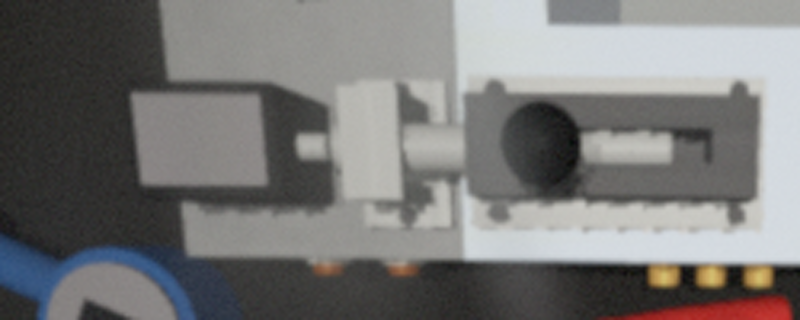

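```bash
python3 - <<'E'
from h import *
cal=get_calibration('wrist')
def w(cx,cy,z):
    o,d=ray(cal,[70+cx/3.2,60+cy/3.2]);return o+d*(z-o[2])/d[2]
k=w(541,144,.2125);e=w(712,146,.1785);l=w(466,146,.1785);r=w(758,146,.1785);print(k,e,l,r)
f1=w(475,262,.1465);f2=w(787,265,.1465);y=(l-r);y[2]=0;y/=np.linalg.norm(y);print(y,(k-e)@y,(l-r)@y,(k-r)@y,np.degrees(np.arctan2(*(f1-f2)[:2])))
s=sense();R=np.array(s['ee_rot']);print(R.T@(k-s['tcp_pos'])*100)
E
```

```text
[ 0.57316125 -0.0495384   0.2125    ] [ 0.56836474 -0.09672034  0.1785    ] [ 0.57958572 -0.02325189  0.1785    ] [ 0.56626611 -0.11046091  0.1785    ]
[0.15098121 0.98853663 0.        ] 0.04736526254152286 0.0882203213173743 0.06126516629134274 9.226158866118391
[ 8.93471402 -3.40339936 11.24363235]
```

```bash
python3 -m inch '[{"fingers":0,"delta_pos":[4,-1,0],"spin":0},{"fingers":0,"delta_pos":[8,-2.5,0],"spin":0},{"fingers":0,"delta_pos":[12,-3.4,0],"spin":0},{"fingers":0,"delta_pos":[12.4,-3.4,2],"spin":0},{"fingers":0,"delta_pos":[12.4,-3.4,6],"spin":0},{"fingers":0,"delta_pos":[12.4,-3.4,10],"spin":0},{"fingers":0,"delta_pos":[12.4,-3.4,12.8],"spin":0},{"fingers":0,"delta_pos":[12.4,-3.4,12.8],"spin":0},{"fingers":0,"delta_pos":[12.4,-3.4,12.8],"spin":0}]'
python3 - <<'E'
from h import *
s=sense();print(s['tcp_pos'],s['wrist_force'])
k=np.array([.5732,-.0495,.2125]);print(np.array(s['ee_rot']).T@(k-s['tcp_pos'])*100)
snap('scene','s6.png');im=cv2.imread('pics/s6.png');cv2.imwrite('pics/s6z.png',cv2.resize(im[110:260,190:340],None,fx=3.9,fy=3.9))
E
```

```text
time_s: 8.1
tcp_pos: [0.6078, -0.055, 0.1982]
ee_rot: [[0.988, -0.152, -0.001], [-0.152, -0.988, -0.001], [-0.001, 0.001, -1.0]]
wrist_force: [0.4, -0.2, 0.7]
gripper_width: 0.004
[ 0.60780587 -0.05503184  0.19816696] [ 0.43704589 -0.16127668  0.67349204]
[-3.50570259 -0.0202608  -1.43027076]
```

View pics/s6z.png

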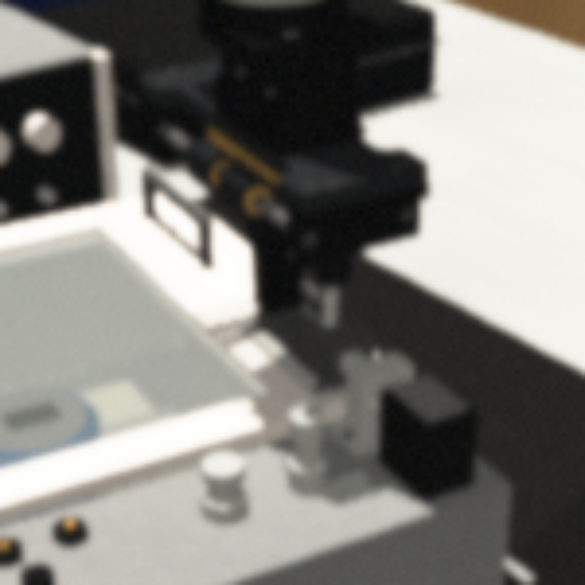

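```bash
python3 -m inch '[{"fingers":0,"delta_pos":[-0.6,0,0],"spin":0},{"fingers":0,"delta_pos":[-1.2,0,0],"spin":0},{"fingers":0,"delta_pos":[-1.6,0,0],"spin":0},{"fingers":0,"delta_pos":[-2,0,0],"spin":0},{"fingers":0,"delta_pos":[-2.4,0,0],"spin":0},{"fingers":0,"delta_pos":[-2.4,0,0],"spin":0}]'; python3 -m inch '[{"fingers":0,"delta_pos":[-0.4,0,0],"spin":0},{"fingers":0,"delta_pos":[-0.4,0,0],"spin":0}]'
```

```text
time_s: 8.75
tcp_pos: [0.583, -0.0508, 0.1992]
ee_rot: [[0.988, -0.152, 0.001], [-0.152, -0.988, 0.0], [0.001, -0.001, -1.0]]
wrist_force: [1.4, 0.3, 1.4]
gripper_width: 0.003
time_s: 8.95
tcp_pos: [0.5789, -0.0503, 0.1985]
ee_rot: [[0.988, -0.152, -0.0], [-0.152, -0.988, 0.0], [-0.0, -0.0, -1.0]]
wrist_force: [1.6, -0.3, 1.4]
gripper_width: 0.005
```

```bash
python3 -m inch '[{"fingers":0,"delta_pos":[-0.5,0,0],"spin":0},{"fingers":0,"delta_pos":[-1,0,0.1],"spin":0},{"fingers":0,"delta_pos":[-1.5,0,0.3],"spin":0},{"fingers":0,"delta_pos":[-2,0,0.6],"spin":0},{"fingers":0,"delta_pos":[-2.4,0,0.9],"spin":0},{"fingers":0,"delta_pos":[-2.7,0,1.2],"spin":0},{"fingers":0,"delta_pos":[-2.7,0,1.2],"spin":0}]'
python3 - <<'E'
from h import *
snap('scene','s7.png');im=cv2.imread('pics/s7.png');cv2.imwrite('pics/s7z.png',cv2.resize(im[110:260,190:340],None,fx=3.9,fy=3.9))
E
```

```text
time_s: 9.65
tcp_pos: [0.5543, -0.0461, 0.1864]
ee_rot: [[0.988, -0.151, 0.005], [-0.151, -0.988, 0.0], [0.005, -0.001, -1.0]]
wrist_force: [7.9, -0.8, -3.9]
gripper_width: 0.005
```

View pics/s7z.png

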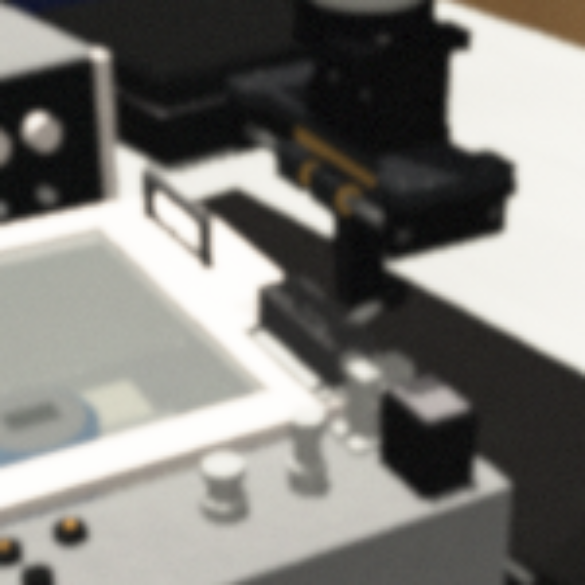

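```bash
python3 -m inch '[{"fingers":0,"delta_pos":[0.8,0,-0.3],"spin":0},{"fingers":0,"delta_pos":[0.8,0,-2],"spin":0},{"fingers":0,"delta_pos":[0.5,0,-4.5],"spin":0},{"fingers":0,"delta_pos":[-1,0,-4.5],"spin":0},{"fingers":0,"delta_pos":[-2.6,0,-4.5],"spin":0},{"fingers":0,"delta_pos":[-2.6,0,-3.6],"spin":0},{"fingers":0,"delta_pos":[-2.6,0,-3],"spin":0},{"fingers":0,"delta_pos":[-2.6,0,-2.4],"spin":0},{"fingers":0,"delta_pos":[-2.6,0,-1.8],"spin":0},{"fingers":0,"delta_pos":[-2.6,0,-1.2],"spin":0},{"fingers":0,"delta_pos":[-2.6,0,-1.2],"spin":0}]'
python3 - <<'E'
from h import *
snap('scene','s8.png');im=cv2.imread('pics/s8.png');cv2.imwrite('pics/s8z.png',cv2.resize(im[110:260,190:340],None,fx=3.9,fy=3.9))
E
```

```text
time_s: 10.8
tcp_pos: [0.5265, -0.0425, 0.1974]
ee_rot: [[0.988, -0.152, -0.002], [-0.152, -0.988, -0.0], [-0.002, 0.001, -1.0]]
wrist_force: [-0.4, -0.7, 0.4]
gripper_width: 0.005
```

View pics/s8z.png

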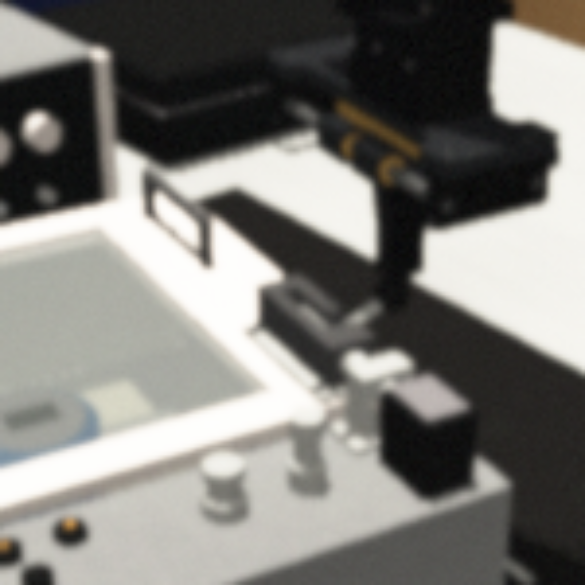

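```bash
python3 -m inch '[{"fingers":0,"delta_pos":[0,0,0.4],"spin":0},{"fingers":0,"delta_pos":[0,0,0.8],"spin":0},{"fingers":0,"delta_pos":[0,0,1.2],"spin":0},{"fingers":0,"delta_pos":[0,0,1.6],"spin":0},{"fingers":0,"delta_pos":[0,0,1.9],"spin":0},{"fingers":0,"delta_pos":[0,0,1.9],"spin":0}]';python3 -m inch '[{"fingers":0,"delta_pos":[0,0,0.2],"spin":0},{"fingers":0,"delta_pos":[0,0,0.3],"spin":0},{"fingers":0,"delta_pos":[0,0,0.3],"spin":0}]'
```

```text
time_s: 11.45
tcp_pos: [0.5269, -0.0424, 0.1789]
ee_rot: [[0.988, -0.152, -0.0], [-0.152, -0.988, 0.0], [-0.0, -0.0, -1.0]]
wrist_force: [0.3, 1.0, 0.6]
gripper_width: 0.008
time_s: 11.75
tcp_pos: [0.527, -0.0424, 0.1764]
ee_rot: [[0.988, -0.152, 0.0], [-0.152, -0.988, 0.0], [0.0, -0.0, -1.0]]
wrist_force: [-0.3, -0.1, 0.1]
gripper_width: 0.008
```

```bash
python3 - <<'E'
from h import *
snap('scene','s9.png');im=cv2.imread('pics/s9.png');cv2.imwrite('pics/s9z.png',cv2.resize(im[150:250,240:340],None,fx=5.9,fy=5.9,interpolation=cv2.INTER_CUBIC))
E
```

```text
(no output)
```

View pics/s9z.png

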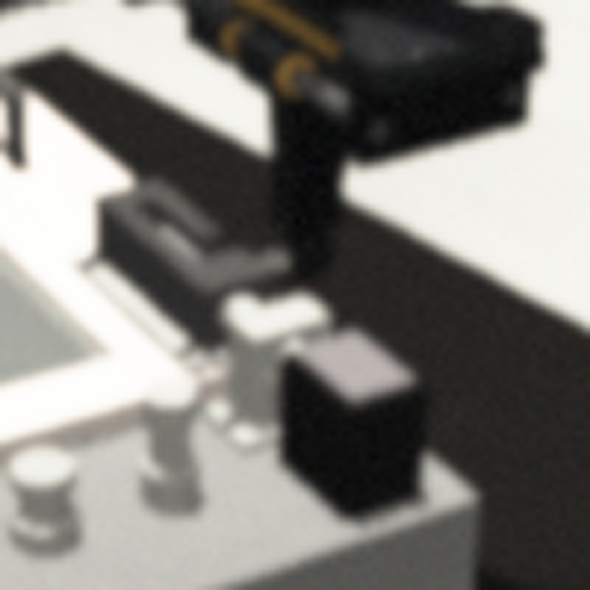

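Stem (about 265,262 in the crop) lies nearly flat under the fingertip. Pressing a little more until the force rises.

```bash
python3 -m inch '[{"fingers":0,"delta_pos":[0,0,0.2],"spin":0},{"fingers":0,"delta_pos":[0,0,0.2],"spin":0}]';python3 -m inch '[{"fingers":0,"delta_pos":[0,0,0.2],"spin":0},{"fingers":0,"delta_pos":[0,0,0.2],"spin":0}]';python3 -m inch '[{"fingers":0,"delta_pos":[0,0,0.2],"spin":0},{"fingers":0,"delta_pos":[0,0,0.2],"spin":0}]'
```

```text
time_s: 12.0
tcp_pos: [0.5273, -0.0424, 0.1755]
ee_rot: [[0.988, -0.151, 0.001], [-0.151, -0.988, -0.0], [0.001, 0.0, -1.0]]
wrist_force: [-1.9, -0.1, 4.7]
gripper_width: 0.007
time_s: 12.2
tcp_pos: [0.5274, -0.0424, 0.1751]
ee_rot: [[0.989, -0.151, 0.002], [-0.151, -0.989, -0.001], [0.002, 0.0, -1.0]]
wrist_force: [-5.0, 1.4, 12.4]
gripper_width: 0.004
time_s: 12.4
tcp_pos: [0.5274, -0.0425, 0.1747]
ee_rot: [[0.989, -0.15, 0.003], [-0.15, -0.989, -0.001], [0.003, 0.0, -1.0]]
wrist_force: [-8.3, 2.2, 19.7]
gripper_width: 0.002
```

```bash
python3 -m inch '[{"fingers":0,"delta_pos":[0,0,-0.5],"spin":0},{"fingers":0,"delta_pos":[0,0,-3],"spin":0},{"fingers":0,"delta_pos":[0,0,-7],"spin":0},{"fingers":0,"delta_pos":[-1,0,-11],"spin":0},{"fingers":0,"delta_pos":[-4,0,-15],"spin":0},{"fingers":0,"delta_pos":[-6,0,-15],"spin":0},{"fingers":0,"delta_pos":[-6,0,-15],"spin":0}]'
python3 - <<'E'
from h import *
snap('wrist','w10.png');cal=get_calibration('wrist')
for q in spot_point('wrist','bolt_knob')[:2]:
    px=np.array(q['location'])*[560,420];o,d=ray(cal,px);print(q['conf'],px,o+d*(.1645-o[2])/d[2])
print('exp',np.array([.5732,-.0495])+np.array([.988,-.156])*-.048)
snap('scene','s10.png');im=cv2.imread('pics/s10.png');cv2.imwrite('pics/s10z.png',cv2.resize(im[140:290,210:360],None,fx=3.9,fy=3.9,interpolation=cv2.INTER_CUBIC))
print(sense()['wrist_force'])
E
```

```text
time_s: 13.1
tcp_pos: [0.4664, -0.0331, 0.3223]
ee_rot: [[0.988, -0.151, 0.004], [-0.151, -0.989, 0.002], [0.004, -0.002, -1.0]]
wrist_force: [0.3, 0.8, -0.1]
gripper_width: 0.004
0.55 [278.488 141.12 ] [ 0.52500197 -0.04157674  0.1645    ]
0.48 [405.104 172.998] [ 0.47266121 -0.16828889  0.1645    ]
exp [ 0.525776 -0.042012]
[ 0.41921898  1.52113981 -0.22595605]
```

View pics/w10.png

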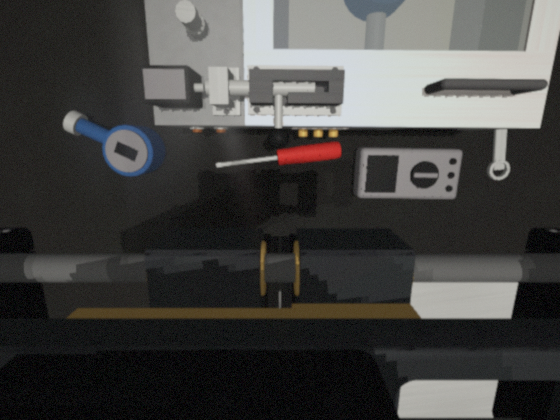

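View pics/s10z.png

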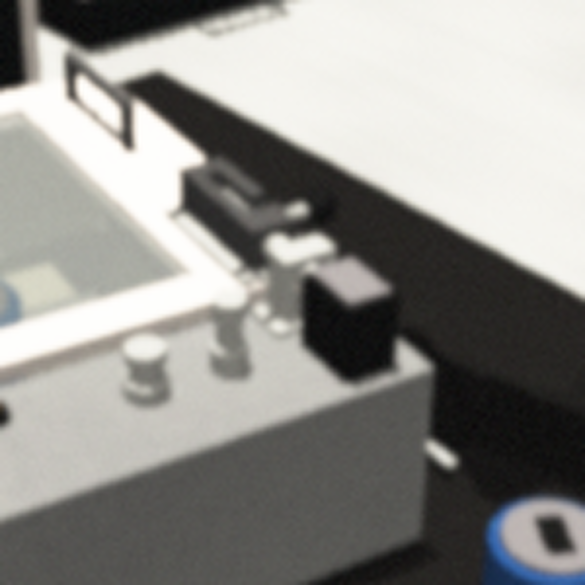

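The knob (wrist pixel 279,141) sits in the notch, flat at the front, within about 1 mm of where it should be. The lid is shut, the bystanders haven't moved, and the arm is clear.

```bash
python3 - <<'E'
from h import *
print(finish_job(),sense()['time_s'])
E
```

```text
the job is handed in; nothing more can be done
the job is handed in; nothing more can be done
```

The bolt is fully home in the keeper and its knob lies flat in the front notch. I handed the job in just after 13 s on the robot's clock, with the arm clear of everything.

- **Sliding the bolt:** I pushed the ball along the slot with the outside of the shut fingers until it hit its stop at about 13 N. The wrist picture then showed the stem 47.4 mm from the slot's end; fully home should give 47 mm.
- **Turning it down:** I pushed the knob over from behind, then pressed it down from above with the fingertips. It hit a firm stop with the tip at z = 0.1755 m, the expected height for a flat knob. I pressed on to about 20 N and then backed away.
- **Last checks:** The final wrist picture put the knob at (0.525, -0.042), within 1 mm of the flat position, though the network's confidence was only 0.55. A second candidate (0.48), about 140 mm away on the multimeter, was clearly false. By eye, the lid looked shut and the screwdriver, multimeter, wrench, transmitter and adapters looked unmoved; I did not measure them.
- **Surprise:** Partway through the turn the push rose to 8 N, probably because the finger was resting on the stem instead of the ball, so I finished from above. While the knob was going down I read almost no force, until the stop.

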